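Check the cafetieres and set aside the one that binds

ROBOT

A 7-joint arm with a two-finger parallel gripper is mounted at the origin on a cart in front of the work surface, level with it; the furniture and walls round the work are solid. World frame = base frame: x ahead of the robot, y to its left, z up, the work surface at z = 0. Lengths are in m, angles in rad, forces in N, time in s.
With the tool pointing down it reaches from about 0.425 to 0.95 m from the base axis. Payload 16.7 kg.
Tool frame: the origin (TCP) lies at the very end of the fingers, on their centre line; the grasp point (between the pads) lies 19 mm behind it; z points along the fingers, y is the line along which they close (so a half turn about z gives the same grasp; the last joint's range is limited). The gripper opens to 94 mm and grips with 3 to 60 N. Pads are 16 mm wide; open, the fingers measure 119 mm over their backs; the gripper's body (75 mm by 177 mm) begins 78 mm behind the grasp point.
Start: joints at [1.032, 0.426, 0.074, 1.606, -0.034, 1.111, -0.067], TCP at [0.256, -0.624, 0.205] pointing down, gripper open.
Joint ranges: [-2.85, 2.85], [-0.5, 2.14], [-1.23, 1.37], [0.21, 2.46], [-1.02, 4.16], [0.16, 2.05], [-2.73, 2.73]. Speed limits (rad/s): [1.89, 1.89, 2.39, 2.39, 3.01, 3.01, 3.01].

INTERFACE

Orientations are given as a unit quaternion [w, x, y, z].
In Python, from rig import arm, effector, planner, sense, viewer, job_done gives the robot as it stands. Calls block until the motion is done:
- arm.movep(position, orientation): joint-space move of the TCP to a pose.
- arm.line_to(position, orientation=None, velocity=0.15, max_force=None): straight line of the TCP; orientation=None keeps the orientation; velocity is the mean speed in m/s. With max_force (N) it stops when the force on the tool has changed by that much, and returns True; else False.
- arm.move_j(angles): joint-space move.
- effector.release() and effector.clamp(): open the fingers fully, or close them until they stop; the grip force is fixed at half the most.
- arm.dwell(seconds).
- planner.ik(position, orientation): joint angles nearest the present ones, or None.
- sense(): the state.
- viewer.get_image(name): name is "scene" or "top" or "wrist"; returns a dict with "frame" (420x560x3 uint8, red, green, blue), "depth" (420x560 float32, m along the optical axis (not along the pixel's ray), 0 where there is no reading), "mtx" (3x3 intrinsics, pixels), "eye" and "rotation" of the camera in the world; the wrist camera has in their place "mount" (4x4, takes a point from camera to tool coordinates, whose origin is the TCP and whose axes are the flange's). Camera axes: x right, y up, looking along -z (the intrinsics and any distortion apply to the point x, -y, -z); pixel columns grow to the right and rows downward; lengths in m; the calibration is good to about 2 mm. A picture is of the moment at which its call begins: read the wrist's pose just before it.
A pose or a line that the arm cannot do raises arm.IKError and nothing moves.
- job_done(): hands the job in; it is judged then, once.
The state is a dict: "clock": time; "qpos": joint angles; "joint_velocities": joint speeds; "joint_efforts": joint torques, N m; "position": TCP position; "orientation": TCP orientation; "wrist_force": force on the tool from outside, world axes, zero at the start; "moment": the same for the moment, N m; "gripper_width": finger opening in m; "gripper_force": force on a finger pad.
Only numpy, scipy, OpenCV 4.12 (cv2) and the standard library are available. Lean on these libraries where they do the work, as an engineer would, in place of code of your own. Each camera call takes 0.05 s, during which the arm holds its last target. There are 200 camera calls.

TASK

Before breakfast service, check the three small cafetieres: press each plunger gently down as far as it will go, without forcing it. One of them binds part-way; stand that pot upright on the red tray for repair, and leave the two sound ones standing where they are. Leave all three plungers pressed down, and do not disturb the things along the back.

Things in the scene. Friction and masses are not known exactly. Their poses are not given: they have to be found in the camera images.
- cafetiere_1: small cafetiere, about 0.37 kg, one of three alike: clear glass beaker 68 mm across in a steel frame, steel lid 74 mm across, black handle. Flat round foot 72 mm across; lid top 144 mm above it. Origin: centre of the foot's underside, z up. The handle stands out along the pot's own -x, towards the robot at the start (within 0.5 rad).
- handle_1 (a point): grip point of cafetiere_1's handle: 78 mm from the pot's axis, 97 mm above the foot. The grip is an upright flat-sided bar, 14 mm wide (pot's y), 16 mm deep (pot's x), from 40 to 122 mm above the foot; a bar at 107 to 121 mm height joins it to the pot. From above, fingers either side of the 14 mm width; about 60 N holds the pot level.
- knob_1: black knob on the plunger rod of cafetiere_1, 30 mm across, flat on top; origin on the pot's axis, 22 mm below the knob's top. Knob top 250 mm above the foot when drawn up, 170 mm when home. Press its middle with shut fingertips, at about 40 mm/s: a blow or push of over 120 N may crack the glass. Pulling it up raises the plunger.
- plunger_1 (a joint): how far this plunger is pressed, m: 0 drawn up, 0.080 home; starts 0 to 0.014 down, stays where left. All move with 2 to 5 N. The one that binds (any of the three) feels alike at first, then stops dead about 34 mm down, its knob some 46 mm higher than a sound one's; no safe force takes it further, 10 N is enough to tell.
- cafetiere_2: second cafetiere, like cafetiere_1
- handle_2 (a point): grip point of cafetiere_2's handle, like handle_1
- knob_2: knob of cafetiere_2, like knob_1
- plunger_2 (a joint): how far the plunger of cafetiere_2 is pressed, like plunger_1
- cafetiere_3: third cafetiere, like cafetiere_1
- handle_3 (a point): grip point of cafetiere_3's handle, like handle_1
- knob_3: knob of cafetiere_3, like knob_1
- plunger_3 (a joint): how far the plunger of cafetiere_3 is pressed, like plunger_1
- tray: red plastic tray, fixed, 200 mm (its x) by 220 mm (its y), rim 21 mm high, floor 3 mm above the worktop; origin at the centre of its underside. The pot's foot must stand flat on its floor, inside the rim: pot axis within 50 mm of the centre along x, 60 mm along y. The handle may reach over the rim.
- espresso_a: bystander: white espresso cup, 62 mm across and 50 mm high, at the back
- espresso_b: bystander: second white espresso cup, at the back right
- pepper_mill: bystander: brown wooden pepper mill, 58 mm across and 150 mm high, at the back
- salt_shaker: bystander: salt shaker, 44 mm across and 90 mm high, at the back
- tin_small: bystander: small food tin, 58 mm across and 72 mm high, at the back
There are look-alikes about, which are no part of the job. What is shaped like the cafetiere_1 but purple is not meant.

How it is judged:
At the end, for the whole second after the job is handed in: Sound plungers at least 73 of 80 mm down, the binding one within 5 mm of its stop; its pot upright (0.1 rad), foot flat on the tray floor, axis within 50 mm (tray x) and 60 mm (tray y) of the centre; the sound pots upright within 50 mm of their starts; all at rest (angle between each of cafetiere_1, cafetiere_2, cafetiere_3's own z axis and vertical below 0.1 rad and linear speed of each of cafetiere_1, cafetiere_2, cafetiere_3 below 0.02 m/s and ((value of joint plunger_1 above 0.073 m and distance of cafetiere_1 from where it was at the start of the episode below 0.05 m) or (value of joint plunger_1 between 0.029 and 0.038 m and x of cafetiere_1 in the frame of tray between -0.052 and 0.052 m and y of cafetiere_1 in the frame of tray between -0.062 and 0.062 m and z of cafetiere_1 in the frame of tray between -0.002 and 0.007 m)) and ((value of joint plunger_2 above 0.073 m and distance of cafetiere_2 from where it was at the start of the episode below 0.05 m) or (value of joint plunger_2 between 0.029 and 0.038 m and x of cafetiere_2 in the frame of tray between -0.052 and 0.052 m and y of cafetiere_2 in the frame of tray between -0.062 and 0.062 m and z of cafetiere_2 in the frame of tray between -0.002 and 0.007 m)) and ((value of joint plunger_3 above 0.073 m and distance of cafetiere_3 from where it was at the start of the episode below 0.05 m) or (value of joint plunger_3 between 0.029 and 0.038 m and x of cafetiere_3 in the frame of tray between -0.052 and 0.052 m and y of cafetiere_3 in the frame of tray between -0.062 and 0.062 m and z of cafetiere_3 in the frame of tray between -0.002 and 0.007 m))); the robot touches nothing.
It fails at once if a knob is pressed or squeezed with more than 120 N (contact force between any of knob_1, knob_2, knob_3 and anything else above 120 N).
It fails at once if a cafetiere is tipped by more than 0.5 rad (angle between any of cafetiere_1, cafetiere_2, cafetiere_3's own z axis and vertical above 0.5 rad).
It fails at once if a cup, the pepper mill, the salt shaker or the tin is moved more than 30 mm (distance of any of espresso_a, espresso_b, pepper_mill, salt_shaker, tin_small from where it was at the start of the episode above 0.03 m).
It also fails if it takes over 64 s, if anything falls off the work surface, if the arm or the gripper's body presses on something with over 40 N, if the wrist force passes 120 N, or if a joint passes its speed limit or range.

## Working session

There is one attempt and no reset: what is moved stays moved. The work goes in short steps, each a Python script; the robot and the scene stay as the last script left them, time stands still between calls to the robot, and variables do not carry over. Pictures are saved under pics/ and viewed, at most 10 in all, crops included, and the job is handed in when it is done.

```bash
mkdir -p pics; ls; cat > h.py <<'E'
import numpy as np, cv2
from rig import arm, effector, planner, sense, viewer, job_done
def shot(n):
    im=viewer.get_image(n); np.savez(f'pics/{n}.npz',**im)
    cv2.imwrite(f'pics/{n}.png',im['frame'][:,:,::-1]); return im
def cloud(im):
    K=im['mtx'];d=im['depth'];v,u=np.mgrid[:d.shape[0],:d.shape[1]]
    p=np.stack([(u-K[0,2])/K[0,0]*d,-(v-K[1,2])/K[1,1]*d,-d],-1)
    return p@np.array(im['rotation']).T+np.array(im['eye'])
E
python3 - <<'E'
from h import *
for n in('top','scene'):
    im=shot(n); print(n,im.keys(),im['eye'],im['mtx'],im['rotation'])
s=sense();print(s)
a=np.vstack([cv2.imread(f'pics/{n}.png') for n in('top','scene')])
E
```

```text
pics
top dict_keys(['frame', 'depth', 'mtx', 'eye', 'rotation']) [0.36356271 0.00405169 1.47895196] [[433.76515192   0.         283.76894377]
 [  0.         433.76515192 208.73173116]
 [  0.           0.           1.        ]] [ 0.71007379  0.05346902 -0.05982415 -0.69954082]
scene dict_keys(['frame', 'depth', 'mtx', 'eye', 'rotation']) [-0.18401208  0.56061857  0.89620623] [[450.66828809   0.         273.40230071]
 [  0.         450.66828809 201.48278067]
 [  0.           0.           1.        ]] [-0.40562783 -0.20836189  0.38662811  0.8016047 ]
{'clock': 0.1, 'qpos': array([ 1.03149436,  0.42666076,  0.07386555,  1.60648029, -0.034068  ,
        1.11080278, -0.06709399]), 'joint_velocities': array([ 2.42962823e-04, -1.66948223e-03,  1.62331350e-03, -1.17306578e-03,
       -1.08518114e-04, -7.63102036e-05,  2.52431200e-04]), 'joint_efforts': array([ 8.98214785e-03, -9.37478757e+01,  3.67722653e+00, -4.55045164e+01,
       -4.87276632e-02,  1.68093253e-02,  1.38286259e-05]), 'position': array([ 0.25632648, -0.62404619,  0.20487951]), 'orientation': array([-5.22501890e-04,  9.81068729e-01,  1.93659110e-01, -1.58671630e-04]), 'wrist_force': array([-0.46169868, -0.44516866, -0.67612093]), 'moment': array([-0.00674569,  0.03678162, -0.02763789]), 'gripper_force': 0.0, 'gripper_width': 0.09406610642262093}
```

View pics/top.png

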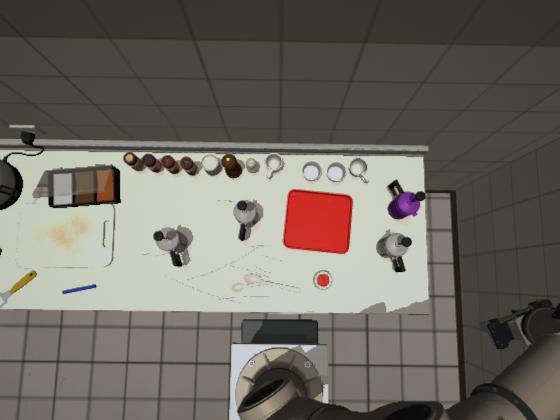

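View pics/scene.png

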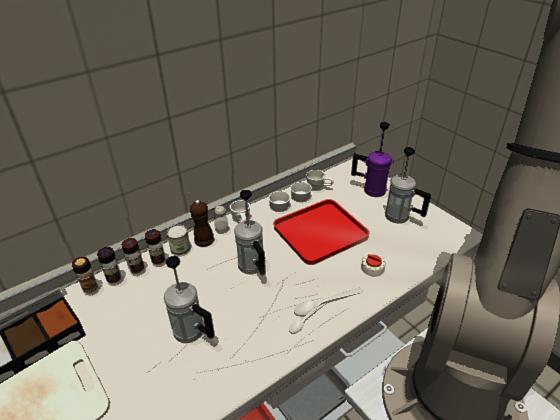

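The top view shows three steel pots at about (168,240), (245,212) and (396,245), with handles pointing down-image towards the robot. The tray is at (318,222), and the purple look-alike is at (405,205), near the right pot.

```bash
cat >> h.py <<'E'
from scipy.spatial.transform import Rotation as R
def cloud(im):
    K=im['mtx'];d=im['depth'];v,u=np.mgrid[:d.shape[0],:d.shape[1]]
    p=np.stack([(u-K[0,2])/K[0,0]*d,-(v-K[1,2])/K[1,1]*d,-d],-1)
    q=np.array(im['rotation']); return p@R.from_quat(q[[1,2,3,0]]).as_matrix().T+np.array(im['eye'])
E
python3 - <<'E'
from h import *
for n in('top','scene'):
    im=dict(np.load(f'pics/{n}.npz')); P=cloud(im); F=im['frame'].astype(int)
    red=(F[...,0]>150)&(F[...,1]<60)&(P[...,2]<.03)
    m=np.zeros(red.shape,np.uint8);m[red]=1
    k,l,st,c=cv2.connectedComponentsWithStats(m);i=1+np.argmax(st[1:,4])
    print(n,'tray',cv2.minAreaRect(P[l==i][:,:2].astype(np.float32)),np.median(P[l==i][:,2]))
    if n=='top': px=[(168,240),(245,212),(396,245)]; C=[]
    for j in range(3):
        if n=='top':
            u,v=px[j]; c=P[v-3:v+4,u-3:u+4].reshape(-1,3); C.append(np.median(c,0))
        near=np.hypot(P[...,0]-C[j][0],P[...,1]-C[j][1])<.13
        pur=(F[...,2]>F[...,1]+30)
        for a,b,t in((.13,.155,'lid'),(.2,.27,'knob')):
            Q=P[near&~pur&(P[...,2]>a)&(P[...,2]<b)]
            dk=F[near&~pur&(P[...,2]>a)&(P[...,2]<b)].max(1)<60
            if t=='lid':
                for nm,q in(('lid',Q[~dk]),('handle',Q[dk])): print(j,nm,len(q),q.min(0).round(3),q.max(0).round(3),np.median(q,0).round(3)) if len(q) else 0
            else: print(j,t,len(Q),Q.min(0).round(3),Q.max(0).round(3),np.median(Q,0).round(3)) if len(Q) else 0
        Q=P[near&~pur&(P[...,2]>.095)&(P[...,2]<.13)&(F.max(-1)<60)]
        print(j,'hdl',len(Q),Q.min(0).round(3),Q.max(0).round(3),np.median(Q,0).round(3)) if len(Q) else 0
E
cat > /dev/null; python3 -c "
import cv2
a=cv2.imread('pics/top.png')
t=[cv2.resize(a[v-45:v+45,u-45:u+45],None,fx=2.9,fy=2.9,interpolation=2) for u,v in((168,240),(245,212),(396,235))]
cv2.imwrite('pics/crop.png',cv2.hconcat(t))"
```

```text
top tray ((0.5599063038825989, -0.12411339581012726), (0.22037550806999207, 0.2009214460849762), 84.81980895996094) 0.0037978638074700477
0 lid 356 [0.446 0.32  0.13 ] [0.525 0.388 0.15 ] [0.477 0.349 0.137]
0 knob 81 [0.468 0.341 0.231] [0.495 0.368 0.244] [0.482 0.353 0.238]
0 hdl 71 [0.402 0.32  0.098] [0.493 0.343 0.128] [0.423 0.331 0.12 ]
1 lid 312 [0.537 0.081 0.13 ] [0.614 0.153 0.149] [0.567 0.111 0.137]
1 handle 1 [0.584 0.112 0.142] [0.584 0.112 0.142] [0.584 0.112 0.142]
1 knob 81 [0.56  0.103 0.242] [0.587 0.129 0.255] [0.572 0.117 0.249]
1 hdl 54 [0.488 0.118 0.099] [0.533 0.133 0.129] [0.51  0.124 0.121]
2 lid 338 [ 0.442 -0.388  0.13 ] [ 0.516 -0.322  0.154] [ 0.472 -0.352  0.137]
2 knob 83 [ 0.462 -0.396  0.233] [ 0.594 -0.344  0.249] [ 0.476 -0.358  0.24 ]
2 hdl 71 [ 0.393 -0.384  0.096] [ 0.491 -0.325  0.127] [ 0.412 -0.373  0.12 ]
scene tray ((0.5566577911376953, -0.11946489661931992), (0.22181254625320435, 0.20652282238006592), 85.35665893554688) 0.0025657814902443343
0 lid 611 [0.443 0.322 0.13 ] [0.512 0.39  0.154] [0.471 0.359 0.136]
0 handle 5 [0.478 0.347 0.138] [0.499 0.356 0.151] [0.478 0.355 0.146]
0 knob 155 [0.464 0.342 0.2  ] [0.492 0.371 0.24 ] [0.475 0.357 0.236]
0 hdl 240 [0.396 0.326 0.095] [0.476 0.391 0.128] [0.422 0.339 0.117]
1 lid 383 [0.532 0.084 0.13 ] [0.604 0.153 0.154] [0.563 0.123 0.137]
1 handle 1 [0.587 0.112 0.139] [0.587 0.112 0.139] [0.587 0.112 0.139]
1 knob 115 [0.556 0.105 0.2  ] [0.582 0.132 0.252] [0.567 0.119 0.246]
1 hdl 164 [0.484 0.098 0.095] [0.575 0.155 0.128] [0.512 0.132 0.117]
2 lid 269 [ 0.437 -0.391  0.13 ] [ 0.513 -0.32   0.146] [ 0.467 -0.349  0.136]
2 handle 3 [ 0.474 -0.378  0.133] [ 0.501 -0.359  0.148] [ 0.5   -0.375  0.133]
2 knob 95 [ 0.458 -0.401  0.201] [ 0.597 -0.341  0.247] [ 0.471 -0.355  0.238]
2 hdl 213 [ 0.389 -0.424  0.095] [ 0.597 -0.321  0.128] [ 0.429 -0.368  0.113]
```

View pics/crop.png

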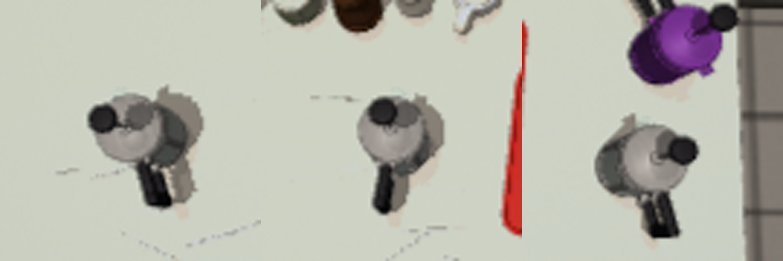

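The crops confirm the handle directions. Next I'll press each plunger, starting at the right.

```bash
cat >> h.py <<'E'
def yq(a): # tool down, closing axis = world y turned by a
    q=(R.from_euler('z',a)*R.from_quat([1,0,0,0])).as_quat(); return q[[3,0,1,2]]
def press(x,y,top):
    arm.movep([x,y,top+.05],yq(0))
    arm.line_to([x,y,top+.012],velocity=.12)
    hit=arm.line_to([x,y,.163],velocity=.04,max_force=12)
    s=sense();print('hit',hit,s['position'].round(4),s['wrist_force'].round(1),s['clock'])
    arm.line_to([x,y,max(s['position'][2]+.04,top+.05)],velocity=.2)
    print(sense()['clock'])
    return s['position'][2]
E
python3 - <<'E'
from h import *
effector.clamp()
p=sense()['position']; 
arm.line_to([p[0],p[1],.3],velocity=.2)
print(sense()['clock'],sense()['gripper_width'])
press(.475,-.357,.239)
E
```

```text
2.1417 0.0006073529385577111
hit True [ 0.4754 -0.3573  0.17  ] [-1.4  0.3  8.4] 5.7167
6.4667
```

```bash
python3 - <<'E'
from h import *
p=sense()['position']; arm.line_to([.5,-.25,.31],velocity=.3)
a=press(.571,.117,.248)
b=press(.4795,.355,.239)
shot('top');shot('scene')
E
```

```text
hit True [0.5715 0.1172 0.2161] [-0.9 -0.4  6.7] 10.1083
10.6667
hit True [0.4797 0.3553 0.17  ] [-1.1 -1.8  7.5] 13.9333
14.6833
```

Pot 1 (the middle one) binds, stopping at z=0.216, and the other two went home. Next I'll open the gripper and look at its handle with the wrist camera.

```bash
python3 - <<'E'
from h import *
effector.release()
arm.movep([.485,.127,.27],yq(0))
s=sense(); im=shot('wrist'); print(s['clock'],s['position'],s['orientation'],im['mount'])
q=s['orientation']; d=im['depth'];K=im['mtx'];v,u=np.mgrid[:420,:560]
p=np.stack([(u-K[0,2])/K[0,0]*d,-(v-K[1,2])/K[1,1]*d,-d],-1)
M=np.array(im['mount']); p=p@M[:3,:3].T+M[:3,3]
P=p@R.from_quat(q[[1,2,3,0]]).as_matrix().T+s['position']
np.save('pics/P.npy',P)
F=im['frame'].max(-1)
m=(P[...,2]>.105)&(P[...,2]<.13)&(F<70)&(d>0)&(abs(P[...,0]-.5)<.06)&(abs(P[...,1]-.12)<.06)
Q=P[m]; print(len(Q))
for x in np.arange(.48,.55,.008):
    r=Q[abs(Q[:,0]-x)<.004]
    if len(r): print(x.round(3),len(r),r[:,1].min().round(4),r[:,1].max().round(4),r[:,2].mean().round(4))
k=(P[...,2]>.2)&(P[...,2]<.23)&(d>0)&(P[...,0]>.53); print(k.sum(),P[k].min(0),P[k].max(0)) if k.any() else 0
E
```

```text
17.15 [0.48516156 0.12839686 0.27032416] [-3.06861711e-04  9.99999745e-01  5.85872029e-04  2.70366419e-04] [[-1.39202732e-03  9.71681854e-01  2.36288883e-01  6.71915485e-02]
 [ 9.99998987e-01  1.28245981e-03  6.17392473e-04  1.91383892e-03]
 [ 2.96878065e-04  2.36289503e-01 -9.71682655e-01 -1.78533817e-01]
 [ 0.00000000e+00  0.00000000e+00  0.00000000e+00  1.00000000e+00]]
663
0.488 70 0.1208 0.1334 0.1207
0.496 91 0.1198 0.1324 0.1206
0.504 96 0.1187 0.1313 0.1198
0.512 101 0.1166 0.1302 0.1197
0.52 110 0.1145 0.1291 0.1195
0.528 108 0.1107 0.1281 0.1195
0.536 60 0.0944 0.1329 0.1274
0.544 18 0.0867 0.1399 0.1286
1353 [0.55475753 0.09968375 0.2090329 ] [0.58349608 0.12830152 0.2167841 ]
```

View pics/wrist.png

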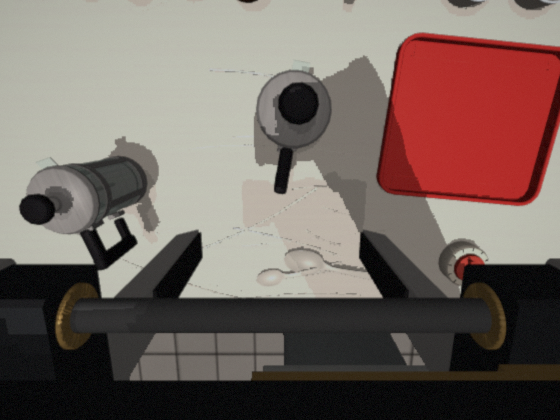

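The wrist view shows the middle pot with its knob at (297,103) and its handle from (286,150) to (280,190). The tray is clear. The gripper is fixed at 30 N, below the 60 N needed to hold the pot level by its handle. I'll grip the 74 mm lid across its diameter instead, so the pot hangs centred. The knob top at 0.216 should leave about 11 mm under the gripper body.

```bash
python3 - <<'E'
from h import *
q=yq(-.15); x,y=.570,.116
arm.movep([x,y,.27],q)
print(arm.line_to([x,y,.130],velocity=.07,max_force=6),sense()['position'],sense()['wrist_force'])
effector.clamp(); s=sense();print(s['gripper_width'],s['gripper_force'],s['clock'],s['wrist_force'])
arm.line_to([x,y,.145],velocity=.05); s=sense();print(s['gripper_width'],s['gripper_force'],s['clock'],s['wrist_force'])
shot('scene')
E
```

```text
False [0.57017159 0.11601662 0.1303028 ] [-0.06783451  0.06810242 -0.22519334]
0.06824070458279029 25.782678481482435 20.3167 [ 0.03158597  0.64431641 -2.87137322]
0.06857149873346613 25.646774048072984 20.7667 [ 0.76578229  0.00618264 -2.97191875]
```

View pics/scene.png

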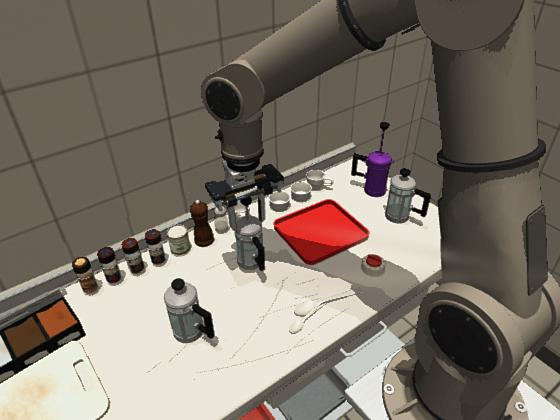

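The pot appears gripped and upright at (250,245). Next I'll lift it higher and verify.

```bash
python3 - <<'E'
from h import *
x,y=.570,.116
arm.line_to([x,y,.19],velocity=.08); s=sense();print(s['gripper_width'],s['clock'],s['wrist_force'],s['moment'])
shot('scene')
a=cv2.imread('pics/scene.png')[140:300,170:330]; cv2.imwrite('pics/c2.png',cv2.resize(a,None,fx=3,fy=3))
E
```

```text
0.06869162867673348 21.5333 [-0.07335696 -0.2323235  -3.74527416] [0.06624545 0.01631606 0.02247569]
```

View pics/c2.png

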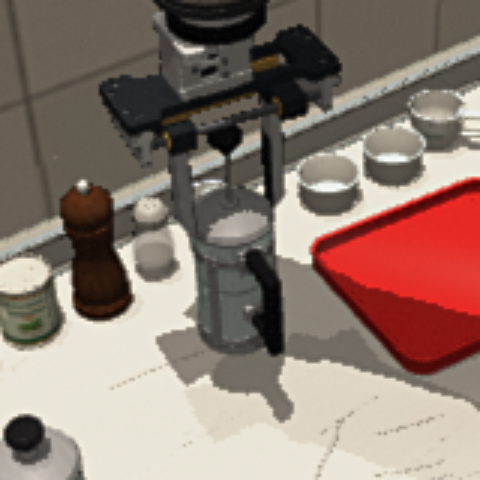

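The pot is clear of the worktop and upright, with the knob below the gripper body. Next I'll carry it to the tray.

```bash
python3 - <<'E'
from h import *
x,y=.558,-.120
arm.line_to([x,y,.19],velocity=.12)
arm.line_to([x,y,.142],velocity=.06)
h=arm.line_to([x,y,.128],velocity=.02,max_force=3); s=sense();print(h,s['position'],s['wrist_force'],s['clock'])
effector.release(); arm.dwell(.2)
arm.line_to([x,y,.27],velocity=.1)
arm.line_to([x-.08,y,.33],velocity=.2)
s=sense();print(s['clock'],s['wrist_force'])
shot('scene');im=shot('top');P=cloud(im)
for c in((.4795,.355),(x,y),(.475,-.357)):
    m=(np.hypot(P[...,0]-c[0],P[...,1]-c[1])<.06)&(P[...,2]>.155)&(P[...,2]<.235)
    print(m.sum(),P[m].min(0),P[m].max(0)) if m.any() else print('none')
im=viewer.get_image('scene');P=cloud(im)
for c in((.4795,.355),(x,y),(.475,-.357)):
    n=np.hypot(P[...,0]-c[0],P[...,1]-c[1])<.06
    for a,b in((.135,.155),(.16,.235)):
        m=n&(P[...,2]>a)&(P[...,2]<b)
        print(m.sum(),P[m].min(0),P[m].max(0),np.median(P[m],0)) if m.any() else print('none')
E
```

```text
True [ 0.55862354 -0.12008709  0.13269494] [ 1.75748823 -0.21301786  3.99912976] 25.1583
28.125 [0.5825147  0.03573979 0.34452304]
76 [0.4681559  0.34210372 0.1594611 ] [0.49615711 0.3700557  0.17456042]
none
74 [ 0.46095433 -0.37354505  0.16102049] [ 0.48854696 -0.34510973  0.1769672 ]
331 [0.44711604 0.32767368 0.13501782] [0.50934427 0.38919385 0.15073563] [0.47264715 0.36081866 0.13818564]
129 [0.4635694  0.34240592 0.16010565] [0.49169576 0.37032008 0.17139559] [0.4753811  0.35718901 0.16817079]
271 [ 0.52441197 -0.14977644  0.13502047] [ 0.59203013 -0.08291065  0.15469057] [ 0.55341574 -0.1125275   0.13977924]
99 [ 0.54255016 -0.13017294  0.16358604] [ 0.57387441 -0.10326377  0.22219012] [ 0.557336   -0.11583254  0.21529135]
169 [ 0.44220746 -0.38264978  0.13501837] [ 0.50248804 -0.32581348  0.15486001] [ 0.46731929 -0.35272858  0.13824224]
66 [ 0.4588288  -0.36936875  0.16049398] [ 0.48588353 -0.34225141  0.17257542] [ 0.47052887 -0.35323674  0.16773514]
```

View pics/scene.png

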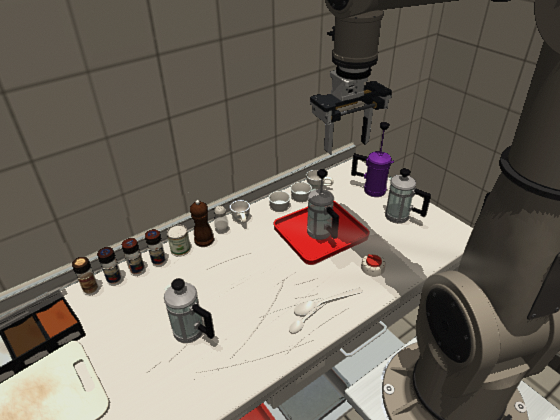

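The scene view shows the binding pot upright on the tray at (320,215). Its knob top is at about 0.219, so the plunger is still at its stop. The sound pots are in place at (180,310) and (400,197) with knobs home, and the robot is clear.

```bash
python3 -c "
from h import *
print(job_done())"
```

```text
the job is handed in; nothing more can be done
None
```

The job is handed in at about 28 s on the robot's clock: the middle pot was the one that binds, and it now stands upright on the red tray with its plunger at the stop, while the other two are pressed home where they stood; the final images show the back row apparently undisturbed, but no verdict came back.

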